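# Set a rack ear flush with a switch front using a straightedge

## Task

Slide the steel straightedge along the bench, without lifting it, until it lies flush against the port face of the switch, with at least 100 mm of it on the face and its end sticking out at least 30 mm past the side where the rack ear goes. Then stand the rack ear in the corner so formed, its long leaf flat against that side of the switch and its flange up against the straightedge, so that flange and port face are level, and let go, leaving the straightedge in place. Leave the drive, the jar and the screwdriver where they are.

Things in the scene. Friction and masses are not known exactly. Their poses are not given: they have to be found in the camera images.
- switch: Beige metal network switch, 120 (x) by 160 (y) by 44 mm high, fixed to the bench. Origin: centre of its underside. The port face (row of dark ports, dark strip along its top edge) is the +x face, 60 mm from the origin, turned away from the robot. The ear belongs on the +y side, 80 mm from the origin (the robot's left). z up.
- front_corner (a point): Point at bench height on the upright edge of the switch where the port face meets its +y side; axes as the switch's. The finished ear has its own origin here.
- straightedge: Loose plain steel bar lying flat, 30 mm wide (x) by 200 mm long (y) by 12 mm high, 0.4 to 0.8 kg. Origin: centre of its underside. Starts on the bench beyond the port face, turned up to 0.3 rad from it, its middle 0 to 80 mm to the switch's +y from the middle of the face.
- ear: Loose aluminium-coloured L-bracket standing upright, 44 mm high, 4 mm sheet, about 0.18 kg. Origin: on the bench at the corner of flange front and leaf inner face. Leaf: x -80 to 0, y 0 to 4 mm (face y = 0 goes against the switch). Flange, with two slots: x -4 to 0, y 0 to 50 mm (face x = 0 goes against the straightedge). Starts off the switch's +y side, turned up to 0.4 rad from its final yaw.
- drive: Bystander: dark metal disk drive 140 x 100 x 26 mm lying flat; origin centre of underside.
- jar: Bystander: white plastic screw jar with black lid, 64 mm diameter, 75 mm high; origin centre of underside.
- screwdriver: Bystander: screwdriver 190 mm long, black handle; lies along its x axis; origin under its middle.
Things that resemble listed ones, but are neither listed nor needed, are in the scene too. What is meant by the straightedge is not green, and is the larger of those in its own colour.

How it is judged:
On the way:
1. the straightedge lies flush against the port face, sticking out past the ear's side (x of straightedge in the frame of switch between 0.0725 and 0.0775 m and y of straightedge in the frame of switch between 0.01 and 0.08 m and angle between the y axis of straightedge and the y axis of switch, either way round below 0.02 rad and height (world z) of straightedge below 0.004 m and linear speed of straightedge below 0.01 m/s), for 0.3 s.
At the end, for the whole second after the job is handed in: Straightedge on the bench, flush with the port face (2.5 mm, 0.02 rad), at least 100 mm of it on the face and 30 mm past the ear side; ear upright on the bench, its corner origin at front_corner (x -3 to +2.5 mm, y -2 to +3 mm), square to the switch within 0.035 rad; both at rest (all of step 1 and x of ear in the frame of front_corner between -0.003 and 0.0025 m and y of ear in the frame of front_corner between -0.002 and 0.003 m and angle between the y axis of ear and the y axis of switch, either way round below 0.035 rad and angle between ear's own z axis and vertical below 0.05 rad and height (world z) of ear below 0.004 m and linear speed of ear below 0.01 m/s); the robot touches nothing.
It fails at once if the straightedge is lifted more than 10 mm off the bench (height (world z) of straightedge above 0.01 m).
It fails at once if the drive is moved more than 20 mm (distance of drive from where it was at the start of the episode above 0.02 m).
It fails at once if the jar is moved more than 20 mm (distance of jar from where it was at the start of the episode above 0.02 m).
It fails at once if the screwdriver is moved more than 20 mm (distance of screwdriver from where it was at the start of the episode above 0.02 m).
It also fails if it takes over 67 s, if anything falls off the work surface, if the arm or the gripper's body presses on something with over 40 N, if the wrist force passes 120 N, or if a joint passes its speed limit or range.

## Robot

A 6-joint arm with a two-finger parallel gripper is mounted at the origin on the work surface. World frame = base frame: x ahead of the robot, y to its left, z up, the work surface at z = 0. Lengths are in m, angles in rad, forces in N, time in s.
With the tool pointing down it reaches from about 0.3 to 0.875 m from the base axis. Payload 6.4 kg.
Tool frame: the origin (TCP) lies where the fingers leave the gripper's body, on its centre line; the fingertips stand 73 mm ahead of it and the grasp point (between the pads) lies 54 mm ahead of it (ctrl.pinch_z is the distance from the TCP to the grasp point, in m); z points along the fingers, y is the direction in which the jaws open and shut (so a half turn about z gives the same grasp; the last joint's range is limited). The gripper opens to 85 mm and grips with 20 to 120 N. Pads are 22 mm wide; open, the fingers measure 114 mm over their backs; the gripper's body (76 mm by 85 mm) begins 54 mm behind the grasp point. The pads swing forward as they close: fully open they stand 13 mm farther back than shut.
Start: joints at [1.079, 0.181, 1.607, -0, 1.354, -0.206], TCP at [0.162, 0.552, 0.304] pointing down, gripper open.
Joint ranges: [-2.99, 2.99], [-0.89, 2.07], [0.3, 2.58], [-1.14, 4.28], [0, 2.63], [-3.12, 3.12]. Speed limits (rad/s): [2.57, 2.57, 3.01, 3.14, 3.14, 3.14].

## Interface

Orientations are given as a unit quaternion [w, x, y, z].
In Python, from bench import ctrl, camera, camera_model gives the robot as it stands.
- The arm moves only by the tool arm_command, never from a script. Its argument "series" is a list of rows, each a list of 7 numbers: the shift along the tool's x, y, z in m, then the turn, a rotation vector about the tool's x, y, z in degrees, then the finger opening in m, from 0 to 0.0854. In form: [[tx, ty, tz, rx, ry, rz, gripper], ...]. A call has exactly 5 rows; each row is the pose to reach, as a shift and turn from the pose commanded when the call began, along the tool's axes at that moment; what a row does not reach only later rows make up. A row lasts 1/10 s, in which the tool goes at most 50 mm and 8.59 degrees, less where a joint would pass 70% of its speed; a pose out of reach is approached as far as the arm can. A call with a gripper value outside its range is refused whole. The fingers move at their own pace and stop on an object; the grip force is fixed at half the most. Time passes only in rows, so rows that repeat a pose let the fingers close, or fill a call up. It gives the time, the measured TCP pose, the force and the opening at its end, in the units of the state.
- ctrl.get_obs(): the state, without advancing time (a new reading comes with each control period).
- camera(name): name is "side" or "top"; returns (picture, depth): 400x640x3 uint8, red, green, blue; 400x640 float32, m along the optical axis (not along the pixel's ray), 0 where there is no reading.
- camera_model(name): a dict with "K" (3x3 intrinsics, pixels), "position" and "attitude" of the camera in the world. Camera axes: x right, y down, z forward; pixel columns grow to the right and rows downward; lengths in m; the calibration is good to about 2 mm. A picture is of the moment at which its call begins. camera_model takes no time and is no camera call.
- ctrl.hand_in(): hands the job in, once; it reports no verdict.
The state is a dict: "time_s": time; "q": joint angles; "dq": joint speeds; "joint_efforts": joint torques, N m; "eef_pos": TCP position; "eef_rot": TCP orientation; "wrist_force": force on the tool from outside, world axes, zero at the start; "torque": the same for the moment, N m; "opening": opening from 0.0 (shut) to 1.0 (fully open).
Only numpy, scipy, OpenCV 4.12 (cv2) and the standard library are available. Lean on these libraries where they do the work, as an engineer would, in place of code of your own. Each camera call takes 0.05 s, during which the arm holds its last target. There are 200 camera calls.

## Working session

There is one attempt and no reset: what is moved stays moved. The work goes in short steps, Python scripts to look and compute and a tool call to move; the robot and the scene stay as the last step left them, time stands still between calls to the robot, and variables do not carry over. Pictures are saved under pics/ and viewed, about 8 in all and at most 12, crops included, and the job is handed in when it is done.

Besides the shell and the picture viewer there is one more tool, called as name([rows], argument=value, ...), one row to a line, values as JSON. arm_command: Moves the arm, as the interface text tells. Its arguments: {"type":"object","properties":{"series":{"type":"array","items":{"type":"array","items":{"type":"number"}}}},"required":["series"]}

```bash
mkdir -p pics && ls && cat > h.py <<'E'
import numpy as np, cv2
from scipy.spatial.transform import Rotation as R
from bench import ctrl, camera, camera_model
def snap(name, fn):
    p,d=camera(name); np.savez('last_%s.npz'%name,p=p,d=d); cv2.imwrite('pics/'+fn,cv2.cvtColor(p,cv2.COLOR_RGB2BGR)); return p,d
E
python3 - <<'E'
from h import *
p1,d1=snap('top','t0.png');snap('side','s0.png')
for n in('top','side'):print(camera_model(n))
o=ctrl.get_obs();print(o)
E
```

```text
pics
{'K': array([[504.92076611,   0.        , 328.98855359],
       [  0.        , 504.92076611, 196.52718569],
       [  0.        ,   0.        ,   1.        ]]), 'position': array([0.36314873, 0.00360816, 1.22970531]), 'attitude': array([ 0.06818147, -0.66465708,  0.73986875, -0.07859059])}
{'K': array([[379.93786132,   0.        , 315.3081465 ],
       [  0.        , 379.93786132, 202.17769184],
       [  0.        ,   0.        ,   1.        ]]), 'position': array([ 0.52036336, -0.57976903,  0.75638485]), 'attitude': array([-0.33683022,  0.9392017 , -0.06157454,  0.02557614])}
{'time_s': 0.1, 'q': array([ 1.07875165e+00,  1.81490274e-01,  1.60789873e+00, -3.24549771e-05,
        1.35379055e+00, -2.06304656e-01]), 'dq': array([ 3.98402720e-04, -1.32461995e-03, -2.36441910e-03,  1.33593360e-05,
       -1.04717473e-03,  1.65211803e-03]), 'joint_efforts': array([ 5.19974692e-04, -4.45882487e+01, -3.52236485e+01, -3.32985128e-04,
        4.23056219e-03, -2.43068337e-05]), 'eef_pos': array([0.16188415, 0.55134598, 0.3030654 ]), 'eef_rot': array([-2.56569452e-04,  1.42380949e-01,  9.89811616e-01, -7.50991446e-04]), 'wrist_force': array([-1.16331109, -0.69056181,  0.02689263]), 'torque': array([ 0.06278576, -0.01271772,  0.0108863 ]), 'opening': 1.00259883839506}
```

View pics/t0.png

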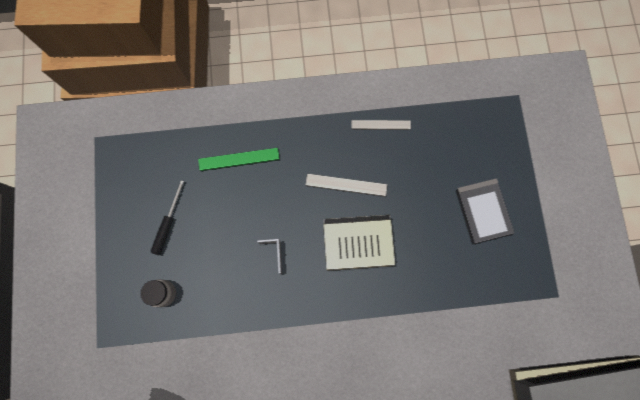

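View pics/s0.png

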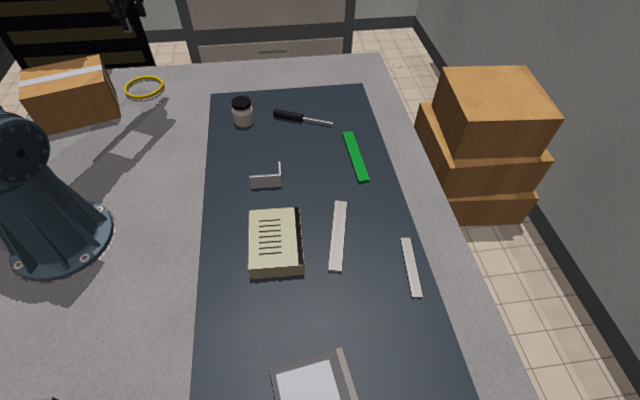

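The top view has +x up and +y left. It shows the switch at (360,245), the straightedge, the larger bar of its colour, at (346,185), and the ear at (272,255). The lookalikes are the green bar at (238,160) and the small bar at (381,125). The screwdriver, jar and drive are well clear of the work area. Next I'll zoom in and measure.

```bash
cat >> h.py <<'E'
def ray(name,uv,z):
    m=camera_model(name); q=m['attitude']; r=R.from_quat([q[1],q[2],q[3],q[0]])
    uv=np.atleast_2d(np.array(uv,float)); K=m['K']
    d=np.c_[(uv[:,0]-K[0,2])/K[0,0],(uv[:,1]-K[1,2])/K[1,1],np.ones(len(uv))]
    w=r.apply(d); t=(z-m['position'][2])/w[:,2]; return m['position']+t[:,None]*w
def crop(p,x0,y0,x1,y1,s,fn):
    cv2.imwrite('pics/'+fn,cv2.cvtColor(cv2.resize(p[y0:y1,x0:x1],None,fx=s,fy=s,interpolation=cv2.INTER_CUBIC),cv2.COLOR_RGB2BGR))
def rect(p,seed,z,name='top',thr=120,win=60):
    g=p.min(2).copy() ; m=(g>thr).astype(np.uint8)
    n,l=cv2.connectedComponents(m); k=l[seed[1],seed[0]]
    ys,xs=np.where(l==k); w=ray(name,np.c_[xs,ys],z)[:,:2]
    (c,s,a)=cv2.minAreaRect((w*1000).astype(np.float32)); return len(xs),np.round(c,1),np.round(s,1),round(a,2)
E
python3 - <<'E'
from h import *
f=np.load('last_top.npz');p=f['p'];d=f['d']
crop(p,250,165,410,285,5,'c0.png')
print(p[185,346],p[225,346],p[255,279],d[185,346],d[230,345],d[290,330])
for t in (100,120,140):
  print('se',rect(p,(346,185),.012,thr=t)); print('sw',rect(p,(345,230),.044,thr=t)); print('ear',rect(p,(279,255),.044,thr=t))
E
```

```text
[192 186 180] [195 195 178] [143 144 148] 1.2530943 1.1990427 1.2113097
se (986, array([645.7, -73.4]), array([202.2,  31.5]), 75.93)
sw (3020, array([491.2, -83.6]), array([163.1, 107.3]), 87.61)
ear (192, array([494.5, 112.7]), array([94.4, 46.7]), 28.21)
se (954, array([645.4, -73.3]), array([201.,  30.]), 76.07)
sw (2883, array([491.1, -84.3]), array([160.9, 106.2]), 87.82)
ear (128, array([485.9, 127.9]), array([49.8, 79.9]), 89.63)
se (918, array([645.3, -73.5]), array([200. ,  29.1]), 76.11)
sw (2700, array([491.2, -83.7]), array([158.6, 105.8]), 87.72)
ear (104, array([495.6, 111.8]), array([90.4, 42.7]), 29.86)
```

View pics/c0.png

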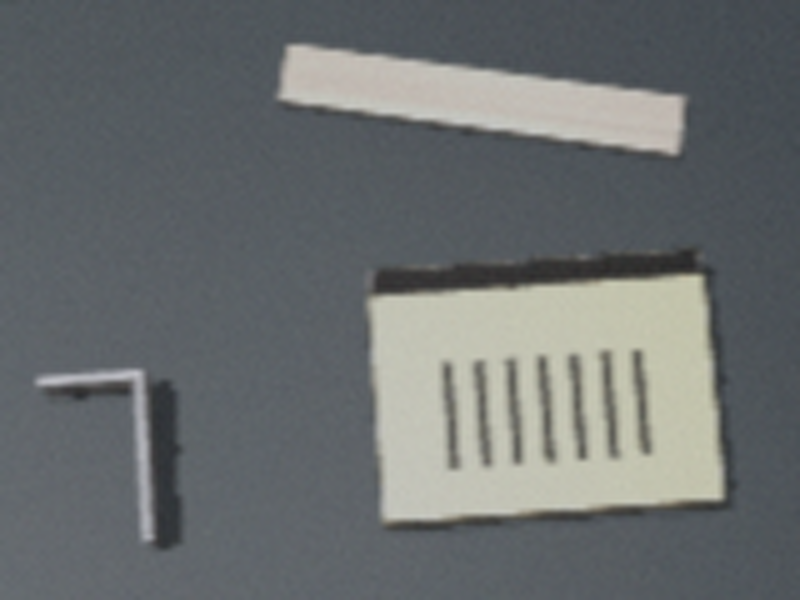

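```bash
python3 - <<'E'
from h import *
c=lambda L:np.array(L)/5-.4+np.array([250,165])
sw=ray('top',c([(373,268),(700,251),(725,500),(383,522)]),.044)*1000
se=ray('top',c([(287,44),(686,96),(680,155),(279,99)]),.012)*1000
ea=ray('top',c([(146,370),(37,377),(38,387),(155,541),(145,541)]),.044)*1000
for n,a in(('sw',sw),('se',se),('ear',ea)): print(n,a[:,:2].round(1).tolist(),a[:4,:2].mean(0).round(1))
ang=lambda v:np.degrees(np.arctan2(v[1],v[0])).round(2)
print('sw yaw', ang(sw[0]-sw[3]),ang(sw[1]-sw[2]),ang(sw[0]-sw[1])-90,ang(sw[3]-sw[2])-90)
print('se yaw',ang(se[0]-se[1])-90,ang(se[3]-se[2])-90)
print('ear yaw',ang(ea[0]-ea[3]),ang(ea[1]-ea[0])-90)
o=ctrl.get_obs();q=o['eef_rot'];print(R.from_quat([q[1],q[2],q[3],q[0]]).as_matrix().round(3))
# side view blobs
f=np.load('last_side.npz');p=f['p']
print('se side',rect(p,(338,236),.012,name='side',thr=120))
print('sw side',rect(p,(262,220),.044,name='side',thr=120))
E
```

```text
sw [[560.9, -10.5], [552.4, -166.3], [434.2, -162.4], [441.2, -2.5]] [497.2 -85.4]
se [[683.1, 19.8], [635.6, -174.3], [606.2, -167.4], [655.5, 26.5]] [645.1 -73.9]
ear [[523.8, 101.0], [526.0, 152.4], [521.2, 152.3], [443.8, 103.8], [444.3, 108.4]] [503.7 127.4]
sw yaw -3.81 -1.91 -3.0999999999999943 -2.489999999999995
se yaw -13.75 -14.260000000000005
ear yaw -1.98 -2.430000000000007
[[-0.959  0.282 -0.001]
 [ 0.282  0.959 -0.001]
 [ 0.    -0.002 -1.   ]]
se side (910, array([646.7, -72.7]), array([201.6,  31.1]), 76.07)
sw side (170413, array([696.8, 338.1]), array([1575.3, 2766.1]), 83.27)
```

arm_command([
  [-0.637, -0.398, 0, 0, 0, 87.5, 0.0854],
  [-0.637, -0.398, 0, 0, 0, 87.5, 0.0854],
  [-0.637, -0.398, 0, 0, 0, 87.5, 0.0854],
  [-0.637, -0.398, 0, 0, 0, 87.5, 0.0854],
  [-0.637, -0.398, 0, 0, 0, 87.5, 0.0854],
])

```text
time_s: 0.6
eef_pos: [0.3288, 0.3632, 0.3036]
eef_rot: [-0.0, 0.498, 0.867, -0.0]
wrist_force: [0.1, 0.5, 0.3]
opening: 1.001
```

```bash
cat >> h.py <<'E'
SW=np.array([.4972,-.085]);SY=np.radians(-2.5)
def st():
    o=ctrl.get_obs();q=o['eef_rot'];M=R.from_quat([q[1],q[2],q[3],q[0]]).as_matrix()
    print('t',round(o['time_s'],2),'pos',o['eef_pos'].round(4),'toolY',np.degrees(np.arctan2(M[1,1],M[0,1])).round(2),'tilt',np.degrees(np.arccos(-M[2,2])).round(2),'F',o['wrist_force'].round(1),'T',o['torque'].round(2),'op',round(o['opening']*.0854,4),'q6',o['q'][5].round(2))
    return o,M
def need(x,y,z,yaw):
    o,M=st(); v=M.T@(np.array([x,y,z])-o['eef_pos']); w=yaw-np.degrees(np.arctan2(M[1,1],M[0,1])); w=(w+180)%360-180
    print('need',v.round(4),'rz',round(-w,2))
E
python3 -c "
from h import *
need(.661,-.0105,.15,-14)"
```

```text
t 0.6 pos [0.3288 0.3632 0.3036] toolY 30.33 tilt 0.02 F [0.1 0.5 0.3] T [ 0.01 -0.11 -0.02] op 0.0855 q6 0.06
need [-0.4903  0.0981  0.1536] rz 44.33
```

arm_command([
  [-0.49, 0.098, 0.06, 0, 0, 44.3, 0.05],
  [-0.49, 0.098, 0.06, 0, 0, 44.3, 0.05],
  [-0.49, 0.098, 0.06, 0, 0, 44.3, 0.05],
  [-0.49, 0.098, 0.06, 0, 0, 44.3, 0.05],
  [-0.49, 0.098, 0.06, 0, 0, 44.3, 0.05],
])

```text
time_s: 1.1
eef_pos: [0.495, 0.1784, 0.2736]
eef_rot: [-0.0, 0.781, 0.625, -0.0]
wrist_force: [1.2, 0.4, 0.9]
opening: 0.587
```

```bash
python3 -c "
from h import *
need(.661,-.0105,.15,-14)"
```

```text
t 1.1 pos [0.495  0.1784 0.2736] toolY -12.68 tilt 0.02 F [1.2 0.4 0.9] T [-0.01 -0.04  0.01] op 0.0501 q6 0.34
need [-0.1479  0.2035  0.1236] rz 1.32
```

arm_command([
  [-0.03, 0.04, 0.02, 0, 0, 1.3, 0.05],
  [-0.06, 0.08, 0.04, 0, 0, 1.3, 0.05],
  [-0.09, 0.12, 0.06, 0, 0, 1.3, 0.05],
  [-0.12, 0.163, 0.08, 0, 0, 1.3, 0.05],
  [-0.148, 0.2035, 0.09, 0, 0, 1.3, 0.05],
])

```text
time_s: 1.6
eef_pos: [0.6497, 0.0034, 0.1861]
eef_rot: [-0.001, 0.786, 0.618, -0.001]
wrist_force: [1.6, -0.1, 0.3]
opening: 0.582
```

arm_command([
  [0, 0, 0.02, 0, 0, 0, 0.05],
  [0, 0, 0.04, 0, 0, 0, 0.05],
  [0, 0, 0.05, 0, 0, 0, 0.05],
  [0, 0, 0.05, 0, 0, 0, 0.05],
  [0, 0, 0.05, 0, 0, 0, 0.05],
])

```text
time_s: 2.1
eef_pos: [0.6498, 0.0052, 0.1388]
eef_rot: [0.0, 0.786, 0.618, 0.0]
wrist_force: [0.2, -0.1, -0.4]
opening: 0.585
```

```bash
python3 -c "
from h import *
need(.661,-.0105,.077,-14)
p,d=snap('side','s1.png'); crop(p,230,160,400,290,4,'s1c.png')"
```

```text
t 2.1 pos [0.6498 0.0052 0.1388] toolY -13.59 tilt 0.01 F [ 0.2 -0.1 -0.4] T [-0.01  0.02 -0.01] op 0.05 q6 0.06
need [-0.0126  0.0146  0.0618] rz 0.41
```

View pics/s1c.png

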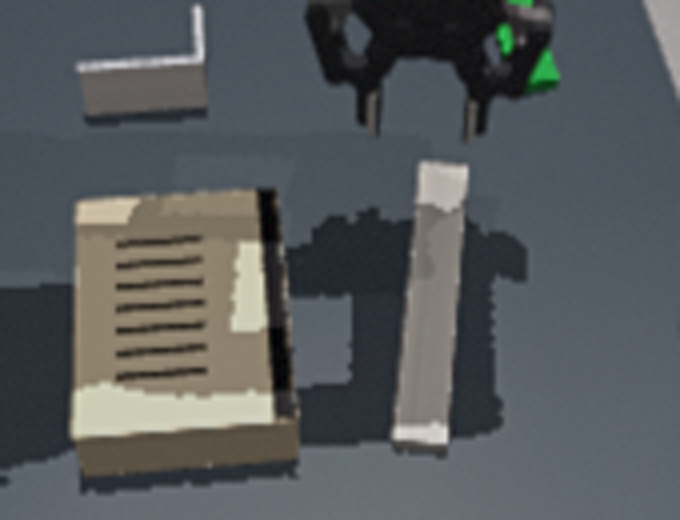

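The bar at crop (435,300) is undisturbed and the fingers, open to 50 mm, hang near its far end. Next I centre them over it and go down.

arm_command([
  [-0.0126, 0.0146, 0.0, 0, 0, 0.4, 0.05],
  [-0.0126, 0.0146, 0.02, 0, 0, 0.4, 0.05],
  [-0.0126, 0.0146, 0.04, 0, 0, 0.4, 0.05],
  [-0.0126, 0.0146, 0.06, 0, 0, 0.4, 0.05],
  [-0.0126, 0.0146, 0.062, 0, 0, 0.4, 0.05],
])

```text
time_s: 2.65
eef_pos: [0.6598, -0.0103, 0.075]
eef_rot: [-0.001, 0.788, 0.616, -0.001]
wrist_force: [0.2, 0.5, 0.5]
opening: 0.589
```

arm_command([
  [0, 0, 0, 0, 0, 0, 0.025],
  [0, 0, 0, 0, 0, 0, 0.02],
  [0, 0, 0, 0, 0, 0, 0.02],
  [0, 0, 0, 0, 0, 0, 0.02],
  [0, 0, 0, 0, 0, 0, 0.02],
])

```text
time_s: 3.15
eef_pos: [0.6619, -0.0108, 0.0782]
eef_rot: [0.001, 0.788, 0.616, 0.001]
wrist_force: [-1.8, 0.3, 6.3]
opening: 0.327
```

```bash
python3 - <<'E'
from h import *
st()
p,d=snap('top','t1.png')
print('se',rect(p,(355,188),.012,thr=120))
# target TCP: bar centre at switch (.090,.042), bar yaw -2.5; grip at +65 along bar
ux=np.array([np.cos(SY),np.sin(SY)]);uy=np.array([-ux[1],ux[0]])
for X in(.095,.076):
  t=SW+X*ux+(.042+.065)*uy; need(t[0],t[1],.077,-2.5)
E
```

```text
t 3.15 pos [ 0.6619 -0.0108  0.0782] toolY -14.02 tilt 0.15 F [-1.8  0.3  6.3] T [ 0.21  0.25 -0.02] op 0.0279 q6 0.05
se (132360, array([655.5,  -4. ]), array([1704.3, 1011.2]), 83.98)
t 3.2 pos [ 0.6619 -0.0108  0.0782] toolY -14.01 tilt 0.15 F [-1.8  0.4  6.7] T [ 0.24  0.23 -0.04] op 0.0278 q6 0.05
need [ 0.0119 -0.0702  0.0011] rz -11.51
t 3.2 pos [ 0.6619 -0.0108  0.0782] toolY -14.01 tilt 0.15 F [-1.8  0.4  6.7] T [ 0.24  0.23 -0.04] op 0.0278 q6 0.05
need [ 0.0082 -0.0888  0.001 ] rz -11.51
```

arm_command([
  [0.002, -0.014, -0.001, 0, 0, -2.3, 0.02],
  [0.005, -0.028, -0.001, 0, 0, -4.6, 0.02],
  [0.007, -0.042, -0.001, 0, 0, -7.0, 0.02],
  [0.01, -0.056, -0.001, 0, 0, -9.2, 0.02],
  [0.012, -0.07, -0.001, 0, 0, -11.5, 0.02],
])

```text
time_s: 3.7
eef_pos: [0.5964, 0.0176, 0.0782]
eef_rot: [0.001, 0.722, 0.692, 0.001]
wrist_force: [1.1, -0.6, -0.6]
opening: 0.326
```

```bash
python3 - <<'E'
from h import *
ux=np.array([np.cos(SY),np.sin(SY)]);uy=np.array([-ux[1],ux[0]])
t=SW+.076*ux+(.042+.065)*uy; need(t[0],t[1],.077,-2.5)
p,d=snap('top','t2.png')
crop(p,250,165,410,285,5,'t2c.png')
E
```

```text
t 3.7 pos [0.5964 0.0176 0.0782] toolY -2.41 tilt 0.17 F [ 1.1 -0.6 -0.6] T [-0.12 -0.4   0.06] op 0.0278 q6 -0.13
need [ 0.0002 -0.0187  0.0012] rz 0.09
```

View pics/t2c.png

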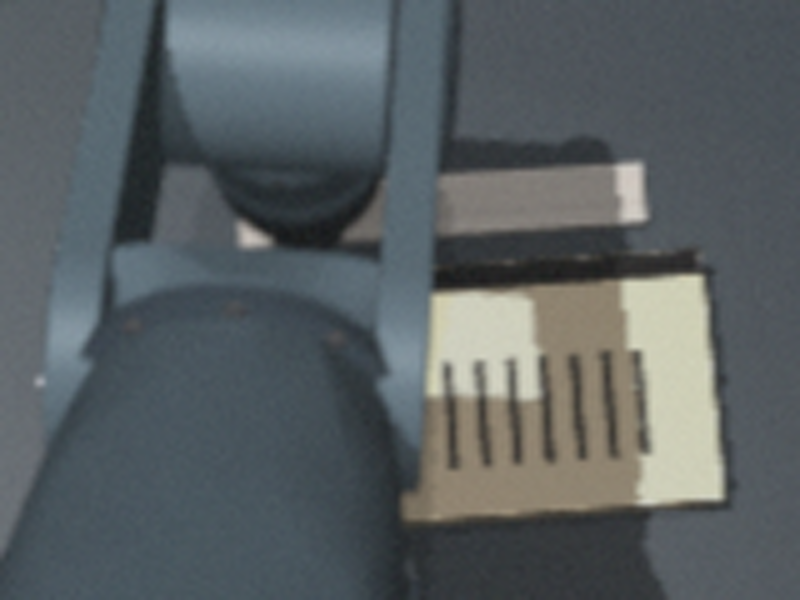

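The bar is held, is nearly parallel to the port face, and has a narrow gap left (crop rows 230–265). I'll slide it in slowly.

arm_command([
  [0, -0.004, 0, 0, 0, 0, 0.02],
  [0, -0.008, 0, 0, 0, 0, 0.02],
  [0, -0.012, 0, 0, 0, 0, 0.02],
  [0, -0.015, 0, 0, 0, 0, 0.02],
  [0, -0.017, 0, 0, 0, 0, 0.02],
])

```text
time_s: 4.25
eef_pos: [0.5798, 0.0182, 0.0782]
eef_rot: [0.001, 0.723, 0.691, 0.001]
wrist_force: [4.1, 0.0, 5.2]
opening: 0.323
```

arm_command([
  [0, -0.001, 0, 0, 0, 0, 0.02],
  [0, -0.002, 0, 0, 0, 0, 0.02],
  [0, -0.003, 0, 0, 0, 0, 0.02],
  [0, -0.003, 0, 0, 0, 0, 0.02],
  [0, -0.003, 0, 0, 0, 0, 0.02],
])

```text
time_s: 4.75
eef_pos: [0.5772, 0.0184, 0.0782]
eef_rot: [0.001, 0.723, 0.691, 0.001]
wrist_force: [5.2, -0.2, 4.9]
opening: 0.322
```

```bash
python3 - <<'E'
from h import *
st()
E
```

```text
t 4.75 pos [0.5772 0.0184 0.0782] toolY -2.53 tilt 0.18 F [ 5.2 -0.2  4.9] T [-0.01 -0.88  0.26] op 0.0275 q6 -0.13
```

arm_command([
  [0, -0.001, 0, 0, 0, 0, 0.02],
  [0, -0.002, 0, 0, 0, 0, 0.02],
  [0, -0.003, 0, 0, 0, 0, 0.02],
  [0, -0.003, 0, 0, 0, 0, 0.02],
  [0, -0.003, 0, 0, 0, 0, 0.02],
])

```text
time_s: 5.25
eef_pos: [0.5765, 0.0184, 0.0783]
eef_rot: [0.003, 0.723, 0.691, 0.003]
wrist_force: [15.5, 0.4, -5.8]
opening: 0.326
```

```bash
python3 - <<'E'
from h import *
st()
p,d=snap('top','t3.png')
crop(p,290,195,410,285,6,'t3c.png')
E
```

```text
t 5.25 pos [0.5765 0.0184 0.0783] toolY -2.53 tilt 0.53 F [15.5  0.4 -5.8] T [ 0.11 -2.63  0.44] op 0.0279 q6 -0.13
```

View pics/t3c.png

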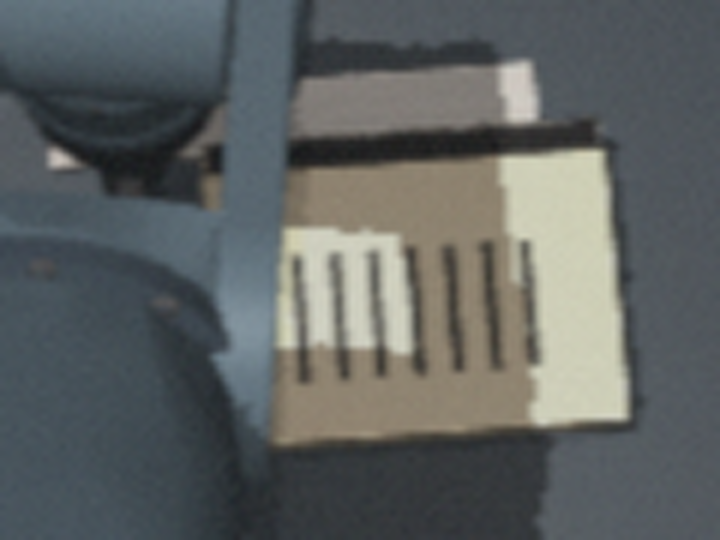

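The bar touches the face, with contact force now 15 N. Next I release, rise, and check from above.

arm_command([
  [0, 0, 0, 0, 0, 0, 0.034],
  [0, 0, 0, 0, 0, 0, 0.045],
  [0, 0.003, 0, 0, 0, 0, 0.055],
  [0, 0.003, 0, 0, 0, 0, 0.055],
  [0, 0.003, 0, 0, 0, 0, 0.055],
])

```text
time_s: 5.8
eef_pos: [0.5752, 0.0187, 0.0768]
eef_rot: [-0.001, 0.723, 0.691, -0.001]
wrist_force: [0.4, 0.1, -0.2]
opening: 0.64
```

arm_command([
  [0, 0, -0.02, 0, 0, 0, 0.055],
  [0, 0, -0.05, 0, 0, 0, 0.055],
  [0, 0, -0.08, 0, 0, 0, 0.055],
  [0, 0.04, -0.08, 0, 0, 0, 0.0],
  [0, 0.08, -0.08, 0, 0, 0, 0.0],
])

```text
time_s: 6.3
eef_pos: [0.6567, 0.0152, 0.1592]
eef_rot: [0.001, 0.722, 0.691, 0.001]
wrist_force: [-0.3, -1.0, -0.1]
opening: 0.317
```

```bash
python3 - <<'E'
from h import *
ux=np.array([np.cos(SY),np.sin(SY)]);uy=np.array([-ux[1],ux[0]])
for X in(.13,.10):
  t=SW+X*ux+(.035)*uy; need(t[0],t[1],.08,87.5)
E
```

```text
t 6.3 pos [0.6567 0.0152 0.1592] toolY -2.52 tilt 0.11 F [-0.3 -1.  -0.1] T [ 0.   -0.02 -0.01] op 0.0271 q6 -0.11
need [-0.072  -0.0251  0.0792] rz -90.02
t 6.3 pos [0.6567 0.0152 0.1592] toolY -2.52 tilt 0.11 F [-0.3 -1.  -0.1] T [ 0.   -0.02 -0.01] op 0.0271 q6 -0.11
need [-0.072  -0.0551  0.0792] rz -90.02
```

arm_command([
  [-0.035, -0.01, 0.0, 0, 0, 0, 0.0],
  [-0.067, -0.022, 0.01, 0, 0, 0, 0.0],
  [-0.067, -0.022, 0.04, 0, 0, 0, 0.0],
  [-0.067, -0.022, 0.07, 0, 0, 0, 0.0],
  [-0.067, -0.022, 0.077, 0, 0, 0, 0.0],
])

```text
time_s: 6.8
eef_pos: [0.628, -0.0505, 0.0764]
eef_rot: [-0.003, 0.723, 0.691, -0.002]
wrist_force: [-0.8, 0.6, -0.1]
opening: -0.001
```

arm_command([
  [0, -0.007, 0, 0, 0, 0, 0.0],
  [0, -0.014, 0, 0, 0, 0, 0.0],
  [0, -0.02, 0, 0, 0, 0, 0.0],
  [0, -0.024, 0, 0, 0, 0, 0.0],
  [0, -0.026, 0, 0, 0, 0, 0.0],
])

```text
time_s: 7.3
eef_pos: [0.6049, -0.0496, 0.0814]
eef_rot: [0.001, 0.722, 0.691, 0.0]
wrist_force: [0.6, -0.5, 0.7]
opening: 0.002
```

```bash
python3 - <<'E'
from h import *
ux=np.array([np.cos(SY),np.sin(SY)]);uy=np.array([-ux[1],ux[0]])
t=SW+.10*ux+(.04)*uy; need(t[0],t[1],.08,-2.5)
E
```

```text
t 7.3 pos [ 0.6049 -0.0496  0.0814] toolY -2.51 tilt 0.08 F [ 0.6 -0.5  0.7] T [-0.04 -0.02 -0.  ] op 0.0002 q6 -0.23
need [-0.     -0.006   0.0014] rz -0.01
```

arm_command([
  [0, 0, 0.002, 0, 0, 0, 0.0],
  [0, -0.002, 0.002, 0, 0, 0, 0.0],
  [0, -0.004, 0.002, 0, 0, 0, 0.0],
  [0, -0.006, 0.002, 0, 0, 0, 0.0],
  [0, -0.006, 0.002, 0, 0, 0, 0.0],
])

```text
time_s: 7.8
eef_pos: [0.5987, -0.0494, 0.0782]
eef_rot: [-0.0, 0.722, 0.691, -0.0]
wrist_force: [0.2, -0.1, -0.2]
opening: 0.004
```

arm_command([
  [0, -0.001, 0, 0, 0, 0, 0.0],
  [0, -0.002, 0, 0, 0, 0, 0.0],
  [0, -0.003, 0, 0, 0, 0, 0.0],
  [0, -0.004, 0, 0, 0, 0, 0.0],
  [0, -0.004, 0, 0, 0, 0, 0.0],
])

```text
time_s: 8.3
eef_pos: [0.5961, -0.0495, 0.0788]
eef_rot: [0.001, 0.723, 0.691, 0.001]
wrist_force: [5.0, 0.5, -2.7]
opening: 0.003
```

arm_command([
  [0, -0.001, 0, 0, 0, 0, 0.0],
  [0, -0.002, 0, 0, 0, 0, 0.0],
  [0, -0.003, 0, 0, 0, 0, 0.0],
  [0, -0.003, 0, 0, 0, 0, 0.0],
  [0, -0.003, 0, 0, 0, 0, 0.0],
])

```text
time_s: 8.8
eef_pos: [0.5956, -0.0495, 0.0801]
eef_rot: [0.004, 0.723, 0.691, 0.003]
wrist_force: [11.6, 1.5, -3.2]
opening: -0.002
```

arm_command([
  [0, 0.004, 0, 0, 0, 0, 0.0],
  [0, 0.015, 0, 0, 0, 0, 0.0],
  [0, 0.03, -0.02, 0, 0, 0, 0.0],
  [0, 0.03, -0.06, 0, 0, 0, 0.0],
  [0, 0.03, -0.1, 0, 0, 0, 0.0],
])

```text
time_s: 9.3
eef_pos: [0.6216, -0.0503, 0.1782]
eef_rot: [-0.001, 0.722, 0.691, -0.001]
wrist_force: [1.2, -0.3, 0.7]
opening: 0.002
```

arm_command([
  [0.02, 0.0, -0.03, 0, 0, 0, 0.03],
  [0.06, 0.0, -0.05, 0, 0, 0, 0.03],
  [0.1, 0.0, -0.05, 0, 0, 0, 0.03],
  [0.145, 0.0, -0.05, 0, 0, 0, 0.03],
  [0.19, 0.0, -0.05, 0, 0, 0, 0.03],
])

```text
time_s: 9.8
eef_pos: [0.6303, 0.1408, 0.2285]
eef_rot: [-0.0, 0.723, 0.691, -0.0]
wrist_force: [0.1, -1.0, -0.5]
opening: 0.355
```

```bash
python3 - <<'E'
from h import *
st()
p,d=snap('side','s3.png')
crop(p,230,150,390,290,4,'s3c.png')
p,d=snap('top','t4.png')
crop(p,250,165,410,285,5,'t4c.png')
E
```

```text
t 9.8 pos [0.6303 0.1408 0.2285] toolY -2.56 tilt 0.03 F [ 0.1 -1.  -0.5] T [-0.04 -0.03  0.01] op 0.0303 q6 0.08
```

View pics/s3c.png

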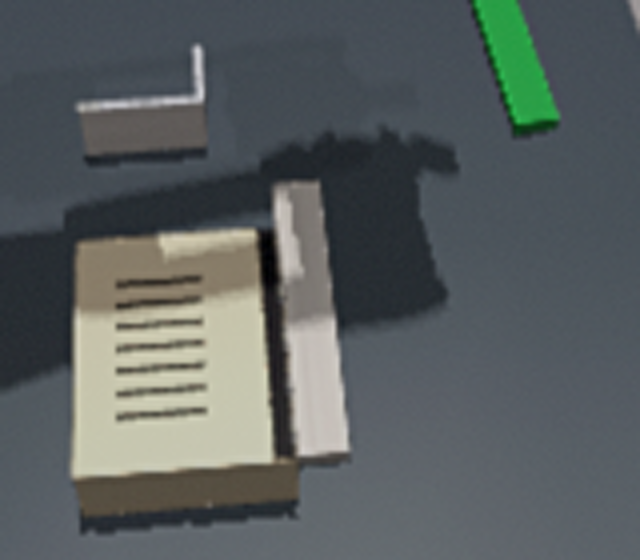

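The bar lies flush along the dark strip, with its end past the +y side at crop (295,182). The ear is untouched at (140,105). Now I'll get numbers for the bar and a second ear measurement.

```bash
python3 - <<'E'
from h import *
ang=lambda v:np.degrees(np.arctan2(v[1],v[0])).round(2)
c=lambda L:np.array(L)/4-.4+np.array([230,150])
ux=np.array([np.cos(SY),np.sin(SY)]);uy=np.array([-ux[1],ux[0]])
fr=lambda a:np.c_[(a[:,:2]-SW)@ux,(a[:,:2]-SW)@uy].round(4)
se=ray('side',c([(273,183),(320,181),(350,455),(297,458)]),.012)
print('bar sw frame',fr(se).tolist(),fr(se.mean(0)[None]),'yaw',ang(se[0]-se[3])-90,ang(se[1]-se[2])-90)
ea=ray('side',c([(206,103),(198,45),(78,109)]),.044)
print('ear',ea.round(4).tolist(),ang(ea[0]-ea[2]),ang(ea[1]-ea[0])-90)
# grasp point: flange y=.030, x=-.002, ear yaw -2.3
y=np.radians(-2.3);e=np.array([.5238,.101]);ex=np.array([np.cos(y),np.sin(y)]);ey=np.array([-ex[1],ex[0]])
t=e-.002*ex+.030*ey; print(t); need(t[0],t[1],.10,-2.3)
f=SW+.06*ux+.08*uy; print('corner',f,'tcp final',f-.002*ux+.03*uy)
E
```

```text
bar sw frame [[0.0617, 0.1436], [0.092, 0.1427], [0.0926, -0.0602], [0.0629, -0.0595]] [[0.0773 0.0417]] yaw -2.180000000000007 -2.3400000000000034
ear [[0.5275, 0.1014, 0.044], [0.5262, 0.1551, 0.044], [0.4456, 0.1065, 0.044]] -3.58 1.3199999999999932
[0.52300556 0.1310561 ]
t 9.9 pos [0.6296 0.1448 0.2282] toolY -2.2 tilt 0.11 F [ 0.1 -0.5 -0.3] T [-0.04 -0.02 -0.02] op 0.0298 q6 0.08
need [-0.0181 -0.1059  0.1283] rz 0.1
corner [ 0.56063244 -0.00769331] tcp final [0.55994293 0.02236538]
```

View pics/t4c.png

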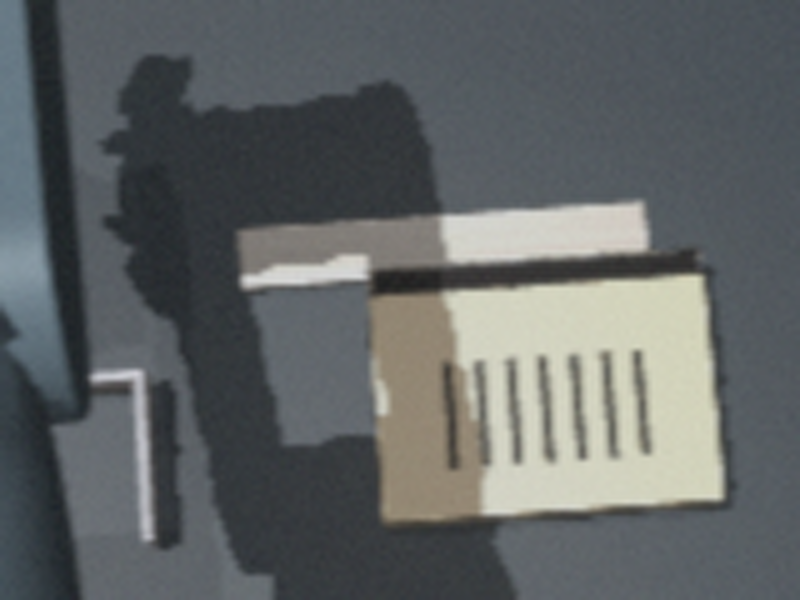

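Both views agree that the bar is flush, at y ≈ 0.042 m in the switch frame. Next I grip the flange from above, with the tips kept higher than the bar top.

arm_command([
  [-0.006, -0.035, 0, 0, 0, 0, 0.04],
  [-0.012, -0.07, 0, 0, 0, 0, 0.04],
  [-0.018, -0.106, 0.02, 0, 0, 0, 0.04],
  [-0.018, -0.106, 0.05, 0, 0, 0, 0.04],
  [-0.018, -0.106, 0.07, 0, 0, 0, 0.04],
])

```text
time_s: 10.4
eef_pos: [0.522, 0.1254, 0.1569]
eef_rot: [-0.001, 0.723, 0.691, -0.001]
wrist_force: [0.8, -0.2, 0.3]
opening: 0.469
```

```bash
python3 - <<'E'
from h import *
need(.5238,.1312,.096,-2.3)
p,d=snap('side','s4.png')
crop(p,220,120,330,210,6,'s4c.png')
E
```

```text
t 10.4 pos [0.522  0.1254 0.1569] toolY -2.53 tilt 0.13 F [ 0.8 -0.2  0.3] T [ 0.03  0.02 -0.03] op 0.0401 q6 0.06
need [0.0059 0.0017 0.0609] rz -0.23
```

View pics/s4c.png

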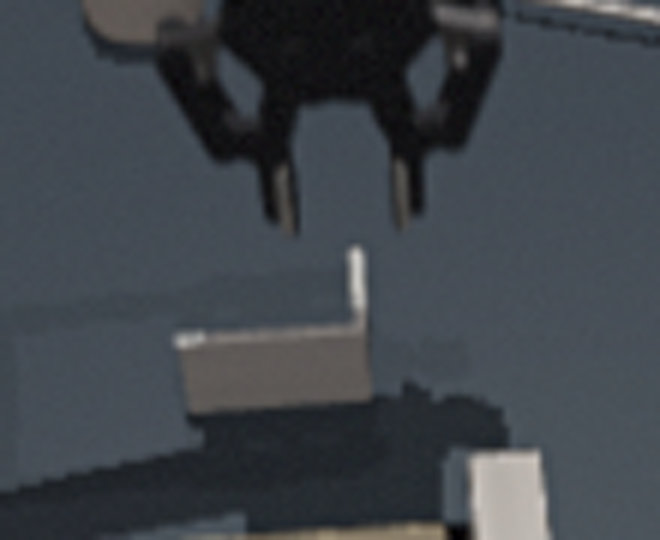

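The open fingers straddle the flange (crop column 355), so I go down and close.

arm_command([
  [0.004, 0.001, 0.02, 0, 0, 0, 0.04],
  [0.004, 0.001, 0.04, 0, 0, 0, 0.04],
  [0.004, 0.001, 0.058, 0, 0, 0, 0.04],
  [0.004, 0.001, 0.06, 0, 0, 0, 0.04],
  [0.004, 0.001, 0.06, 0, 0, 0, 0.03],
])

```text
time_s: 10.95
eef_pos: [0.5249, 0.1297, 0.0984]
eef_rot: [-0.0, 0.723, 0.691, -0.0]
wrist_force: [0.1, 0.5, 0.5]
opening: 0.355
```

arm_command([
  [0, 0, 0, 0, 0, 0, 0.015],
  [0, 0, 0, 0, 0, 0, 0.008],
  [0, 0, 0, 0, 0, 0, 0.001],
  [0, 0, 0, 0, 0, 0, 0.0],
  [0, 0, 0, 0, 0, 0, 0.0],
])

```text
time_s: 11.45
eef_pos: [0.5255, 0.13, 0.0996]
eef_rot: [0.001, 0.722, 0.691, 0.001]
wrist_force: [-1.3, 0.2, 6.4]
opening: 0.032
```

```bash
python3 - <<'E'
from h import *
st()
p,d=snap('side','s5.png')
crop(p,220,120,350,220,6,'s5c.png')
E
```

```text
t 11.45 pos [0.5255 0.13   0.0996] toolY -2.51 tilt 0.1 F [-1.3  0.2  6.4] T [-0.12  0.26 -0.06] op 0.0027 q6 0.07
```

View pics/s5c.png

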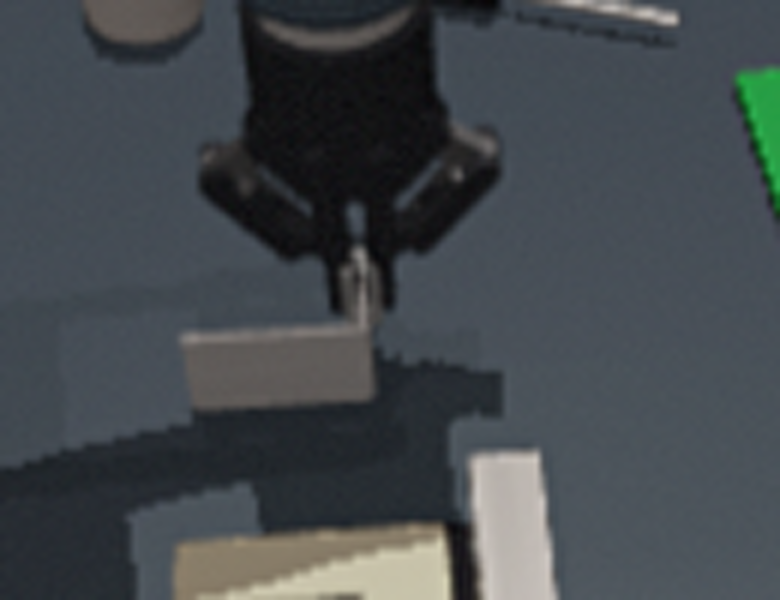

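arm_command([
  [-0.006, 0.004, -0.001, 0, 0, 0, 0.0],
  [-0.016, 0.008, -0.001, 0, 0, 0, 0.0],
  [-0.028, 0.012, -0.001, 0, 0, 0, 0.0],
  [-0.04, 0.016, -0.001, 0, 0, 0, 0.0],
  [-0.05, 0.02, -0.001, 0, 0, 0, 0.0],
])

```text
time_s: 12.0
eef_pos: [0.543, 0.0779, 0.0996]
eef_rot: [0.0, 0.723, 0.691, 0.0]
wrist_force: [-1.5, 2.0, 4.1]
opening: 0.033
```

arm_command([
  [-0.01, 0.003, 0, 0, 0, 0, 0.0],
  [-0.022, 0.006, 0, 0, 0, 0, 0.0],
  [-0.034, 0.009, 0, 0, 0, 0, 0.0],
  [-0.044, 0.011, 0, 0, 0, 0, 0.0],
  [-0.05, 0.011, 0, 0, 0, 0, 0.0],
])

```text
time_s: 12.5
eef_pos: [0.552, 0.0275, 0.0997]
eef_rot: [0.0, 0.723, 0.691, 0.0]
wrist_force: [0.5, 3.1, 5.2]
opening: 0.026
```

```bash
python3 - <<'E'
from h import *
ux=np.array([np.cos(SY),np.sin(SY)]);uy=np.array([-ux[1],ux[0]])
t=SW+.050*ux+.109*uy; need(t[0],t[1],.099,-2.5)
p,d=snap('side','s6.png')
crop(p,235,160,335,235,7,'s6c.png')
E
```

```text
t 12.5 pos [0.552  0.0275 0.0997] toolY -2.57 tilt 0.07 F [0.5 3.1 5.2] T [ 0.51 -0.06 -0.11] op 0.0022 q6 -0.12
need [-0.0058  0.0002  0.0007] rz -0.07
```

View pics/s6c.png

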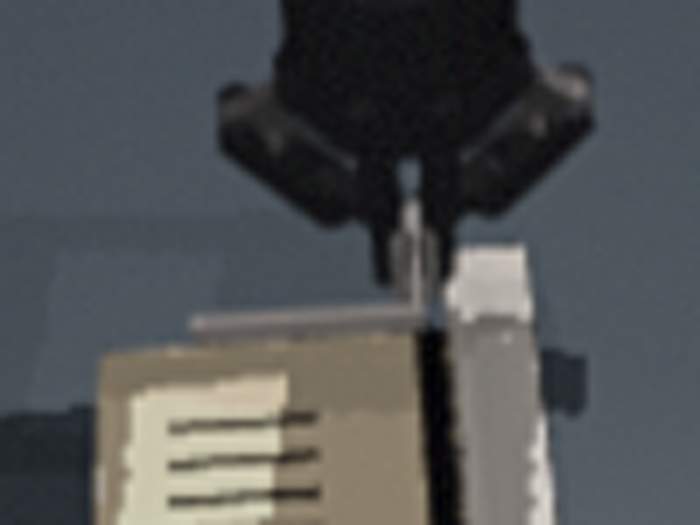

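The ear stands near the switch side, about 5 mm off, and slightly behind the bar, with the outer finger above the bar. One picture is left, so I'll go on by force.

arm_command([
  [-0.001, 0, 0, 0, 0, 0, 0.0],
  [-0.002, 0, 0, 0, 0, 0, 0.0],
  [-0.003, 0, 0, 0, 0, 0, 0.0],
  [-0.004, 0, 0, 0, 0, 0, 0.0],
  [-0.004, 0, 0, 0, 0, 0, 0.0],
])

```text
time_s: 13.05
eef_pos: [0.5513, 0.0252, 0.0997]
eef_rot: [0.0, 0.722, 0.692, 0.0]
wrist_force: [1.8, 2.7, 5.4]
opening: 0.03
```

arm_command([
  [-0.001, 0, 0, 0, 0, 0, 0.0],
  [-0.002, 0, 0, 0, 0, 0, 0.0],
  [-0.002, 0, 0, 0, 0, 0, 0.0],
  [-0.002, 0, 0, 0, 0, 0, 0.0],
  [-0.002, 0, 0, 0, 0, 0, 0.0],
])

```text
time_s: 13.55
eef_pos: [0.5511, 0.0234, 0.0996]
eef_rot: [-0.0, 0.722, 0.692, 0.0]
wrist_force: [1.3, 4.0, 7.2]
opening: 0.029
```

arm_command([
  [-0.001, 0, 0, 0, 0, 0, 0.0],
  [-0.002, 0, 0, 0, 0, 0, 0.0],
  [-0.002, 0, 0, 0, 0, 0, 0.0],
  [-0.002, 0, 0, 0, 0, 0, 0.0],
  [-0.002, 0, 0, 0, 0, 0, 0.0],
])

```text
time_s: 14.05
eef_pos: [0.551, 0.0214, 0.0997]
eef_rot: [-0.0, 0.722, 0.692, 0.0]
wrist_force: [0.8, 3.4, 6.4]
opening: 0.026
```

```bash
python3 - <<'E'
from h import *
ux=np.array([np.cos(SY),np.sin(SY)]);uy=np.array([-ux[1],ux[0]])
t=SW+.058*ux+.109*uy; need(t[0],t[1],.099,-2.5)
E
```

```text
t 14.05 pos [0.551  0.0214 0.0997] toolY -2.48 tilt 0.03 F [0.8 3.4 6.4] T [ 0.48 -0.09 -0.02] op 0.0022 q6 -0.13
need [0.0003 0.0089 0.0007] rz 0.02
```

arm_command([
  [-0.001, 0, 0, 0, 0, 0, 0.0],
  [-0.002, 0, 0, 0, 0, 0, 0.0],
  [-0.002, 0, 0, 0, 0, 0, 0.0],
  [-0.002, 0, 0, 0, 0, 0, 0.0],
  [-0.002, 0, 0, 0, 0, 0, 0.0],
])

```text
time_s: 14.55
eef_pos: [0.5509, 0.0202, 0.0997]
eef_rot: [-0.001, 0.722, 0.692, 0.001]
wrist_force: [0.8, 7.6, 7.7]
opening: 0.03
```

arm_command([
  [-0.001, 0, 0, 0, 0, 0, 0.0],
  [-0.002, 0, 0, 0, 0, 0, 0.0],
  [-0.002, 0, 0, 0, 0, 0, 0.0],
  [-0.002, 0, 0, 0, 0, 0, 0.0],
  [-0.002, 0, 0, 0, 0, 0, 0.0],
])

```text
time_s: 15.05
eef_pos: [0.5509, 0.02, 0.0997]
eef_rot: [-0.001, 0.722, 0.692, 0.002]
wrist_force: [2.2, 15.9, 7.9]
opening: 0.025
```

```bash
python3 - <<'E'
from h import *
ux=np.array([np.cos(SY),np.sin(SY)]);uy=np.array([-ux[1],ux[0]])
t=SW+.058*ux+.109*uy; need(t[0],t[1],.099,-2.5)
p,d=snap('side','s7.png')
g=cv2.cvtColor(p,cv2.COLOR_RGB2GRAY)
print(g[196:214,262:296:3])
E
```

```text
t 15.05 pos [0.5509 0.02   0.0997] toolY -2.49 tilt 0.26 F [ 2.2 15.9  7.9] T [ 2.41 -0.35 -0.06] op 0.0022 q6 -0.14
need [0.0018 0.0089 0.0007] rz 0.01
[[ 76  76  78  77  77  78  79  80  79  18  92  70]
 [ 77  77  78  78  79  78  78  79  82  15  80  68]
 [ 81  80  78  78  77  79  78  79  80  14  72  64]
 [ 83  86  79  78  79  80  77  79  83  14  76  59]
 [ 85  84  79  78  79  77  79  80  80  22  75  59]
 [ 85  84  78  79  79  80  80  79  83  17  75  68]
 [ 83  84  79  78  79  80  79  78  80  22  76  82]
 [ 84  84  78  78  80  78  79  80  80  51  77  87]
 [ 86  83  77  79  77  78  78  77  78  77  76  91]
 [ 84  83  77  77  80  79  79  80  84  89  92  98]
 [ 85  84  79  83  90  96 102 103 109 114 110  96]
 [ 98 104 105 111 114 111 126 127 127 125 104  49]
 [113 129 127 128 127 101 112 115 115 124 117  13]
 [115 116 113 113 126 113 113 114 113 115 116  12]
 [129 114 114 113 115 113 114 114 114 113 116  16]
 [127 114 115 114 113 115 115 113 114 114 115  12]
 [129 115 113 114 114 114 114 115 113 114 116  17]
 [127 117 114 115 114 113 114 114 113 115 116  25]]
```

The leaf is pressed on the switch side (16 N). I'll ease off a little and slide along +x to the bar.

arm_command([
  [0.002, 0.001, 0, 0, 0, 0, 0.0],
  [0.002, 0.003, 0, 0, 0, 0, 0.0],
  [0.002, 0.005, 0, 0, 0, 0, 0.0],
  [0.002, 0.007, 0, 0, 0, 0, 0.0],
  [0.002, 0.007, 0, 0, 0, 0, 0.0],
])

```text
time_s: 15.6
eef_pos: [0.5544, 0.0201, 0.0995]
eef_rot: [-0.004, 0.722, 0.692, -0.003]
wrist_force: [-13.4, 5.5, 23.4]
opening: 0.027
```

arm_command([
  [0, 0.0005, 0, 0, 0, 0, 0.0],
  [0, 0.001, 0, 0, 0, 0, 0.0],
  [0, 0.001, 0, 0, 0, 0, 0.0],
  [0, 0.001, 0, 0, 0, 0, 0.0],
  [0, 0.001, 0, 0, 0, 0, 0.0],
])

```text
time_s: 16.1
eef_pos: [0.5549, 0.0201, 0.0995]
eef_rot: [-0.005, 0.722, 0.692, -0.003]
wrist_force: [-17.4, 6.2, 25.3]
opening: 0.023
```

```bash
python3 - <<'E'
from h import *
ux=np.array([np.cos(SY),np.sin(SY)]);uy=np.array([-ux[1],ux[0]])
t=SW+.058*ux+.107*uy; need(t[0],t[1],.099,-2.5)
E
```

```text
t 16.1 pos [0.5549 0.0201 0.0995] toolY -2.44 tilt 0.63 F [-17.4   6.2  25.3] T [ 0.9   3.26 -0.2 ] op 0.002 q6 -0.14
need [-0.0005  0.005   0.0004] rz 0.06
```

The force ratio (−17 N in x, 25 N up, acting near z≈0) shows the ear is being pressed into the bench and sticking there by friction, not blocked by the bar. I'll unload it vertically.

arm_command([
  [0, -0.003, -0.0005, 0, 0, 0, 0.0],
  [0, -0.003, -0.001, 0, 0, 0, 0.0],
  [0, -0.003, -0.0015, 0, 0, 0, 0.0],
  [0, -0.003, -0.002, 0, 0, 0, 0.0],
  [0, -0.003, -0.002, 0, 0, 0, 0.0],
])

```text
time_s: 16.6
eef_pos: [0.5539, 0.0201, 0.0997]
eef_rot: [-0.002, 0.722, 0.692, -0.001]
wrist_force: [-0.7, 4.7, -1.5]
opening: 0.029
```

```bash
python3 - <<'E'
from h import *
ux=np.array([np.cos(SY),np.sin(SY)]);uy=np.array([-ux[1],ux[0]])
t=SW+.058*ux+.107*uy; need(t[0],t[1],.099,-2.5)
E
```

```text
t 16.6 pos [0.5539 0.0201 0.0997] toolY -2.47 tilt 0.28 F [-0.7  4.7 -1.5] T [ 0.9   0.04 -0.03] op 0.0025 q6 -0.14
need [-0.0005  0.0059  0.0007] rz 0.03
```

arm_command([
  [0, 0.001, -0.0005, 0, 0, 0, 0.0],
  [0, 0.002, -0.0005, 0, 0, 0, 0.0],
  [0, 0.003, -0.0005, 0, 0, 0, 0.0],
  [0, 0.003, -0.0005, 0, 0, 0, 0.0],
  [0, 0.003, -0.0005, 0, 0, 0, 0.0],
])

```text
time_s: 17.1
eef_pos: [0.5564, 0.02, 0.0998]
eef_rot: [-0.003, 0.722, 0.692, -0.001]
wrist_force: [-1.8, 6.3, -2.0]
opening: 0.028
```

```bash
python3 - <<'E'
from h import *
ux=np.array([np.cos(SY),np.sin(SY)]);uy=np.array([-ux[1],ux[0]])
t=SW+.058*ux+.107*uy; need(t[0],t[1],.099,-2.5)
E
```

```text
t 17.1 pos [0.5564 0.02   0.0998] toolY -2.48 tilt 0.37 F [-1.8  6.3 -2. ] T [ 0.89  0.2  -0.12] op 0.0024 q6 -0.14
need [-0.0005  0.0035  0.0008] rz 0.02
```

Sliding freely now, with 3.5 mm to go.

arm_command([
  [0, 0.001, 0, 0, 0, 0, 0.0],
  [0, 0.002, 0, 0, 0, 0, 0.0],
  [0, 0.002, 0, 0, 0, 0, 0.0],
  [0, 0.002, 0, 0, 0, 0, 0.0],
  [0, 0.002, 0, 0, 0, 0, 0.0],
])

```text
time_s: 17.6
eef_pos: [0.5583, 0.0199, 0.0998]
eef_rot: [-0.003, 0.722, 0.692, -0.001]
wrist_force: [-1.7, 5.6, -1.5]
opening: 0.027
```

```bash
cat > chk.py <<'E'
from h import *
ux=np.array([np.cos(SY),np.sin(SY)]);uy=np.array([-ux[1],ux[0]])
t=SW+.058*ux+.107*uy; need(t[0],t[1],.099,-2.5)
p,d=snap('side','s8.png')
g=cv2.cvtColor(p,cv2.COLOR_RGB2GRAY)
# rows across the front, above the switch corner: ear flange | gap | bar
for r in (202,204,206,208,210): print(r,g[r,288:312])
E
python3 chk.py
```

```text
t 17.6 pos [0.5583 0.0199 0.0998] toolY -2.48 tilt 0.37 F [-1.7  5.6 -1.5] T [ 0.9   0.19 -0.05] op 0.0023 q6 -0.13
need [-0.0005  0.0015  0.0008] rz 0.02
202 [ 78  81  76  57  33  46  73  82 104 127  77  80 103 127 142 175 176 177
 185 185 185 186 161  90]
204 [ 78  78  78  80  80  80  76  78  99 127  86 107 167 185 179 175 174 175
 177 179 179 184 183  95]
206 [114 114 113 110 114 114 112 119 121 118  94 100 116 112 133 178 179 175
 164 166 166 169 161  82]
208 [124 125 114 114 115 108  49  13   6   7  28  78 113 109 105 112 126 154
 108 105 106 107 105  85]
210 [114 113 114 114 116 111  64  16   3   7  40  90 112 113 109 106 106 106
 112 116 124 135 156 117]
```

arm_command([
  [0, 0.0005, 0, 0, 0, 0, 0.0],
  [0, 0.001, 0, 0, 0, 0, 0.0],
  [0, 0.0015, 0, 0, 0, 0, 0.0],
  [0, 0.0015, 0, 0, 0, 0, 0.0],
  [0, 0.0015, 0, 0, 0, 0, 0.0],
])

```text
time_s: 18.15
eef_pos: [0.5597, 0.0199, 0.0998]
eef_rot: [-0.003, 0.722, 0.692, -0.001]
wrist_force: [-1.8, 6.2, -1.7]
opening: 0.032
```

```bash
python3 chk.py
```

```text
t 18.15 pos [0.5597 0.0199 0.0998] toolY -2.48 tilt 0.38 F [-1.8  6.2 -1.7] T [ 0.89  0.24 -0.05] op 0.0027 q6 -0.13
need [-0.0005  0.0001  0.0008] rz 0.02
202 [ 79  80  81  75  42  33  51  76  84 127 103  76  90 125 133 160 176 176
 179 186 185 186 161  89]
204 [ 78  79  78  81  80  80  78  71  78 121 125  82 115 175 180 176 175 175
 178 178 179 184 183  93]
206 [113 113 112 111 113 114 112 119 119 118 114 100 109 113 132 177 179 175
 164 166 166 169 161  82]
208 [124 124 116 115 115 109  49  14  10  11  30  78 113 110 107 110 125 154
 108 104 105 105 106  85]
210 [114 114 114 115 116 113  65  14   1  12  40  88 113 113 109 106 105 105
 107 116 126 125 126 115]
```

arm_command([
  [0, 0.0005, 0, 0, 0, 0, 0.0],
  [0, 0.001, 0, 0, 0, 0, 0.0],
  [0, 0.0013, 0, 0, 0, 0, 0.0],
  [0, 0.0013, 0, 0, 0, 0, 0.0],
  [0, 0.0013, 0, 0, 0, 0, 0.0],
])

```text
time_s: 18.7
eef_pos: [0.561, 0.0198, 0.0998]
eef_rot: [-0.003, 0.722, 0.692, -0.001]
wrist_force: [-1.9, 5.8, -2.1]
opening: 0.029
```

```bash
python3 chk.py
```

```text
t 18.7 pos [0.561  0.0198 0.0998] toolY -2.48 tilt 0.38 F [-1.9  5.8 -2.1] T [ 0.84  0.31 -0.07] op 0.0025 q6 -0.13
need [-0.0005 -0.0012  0.0008] rz 0.02
202 [ 78  80  80  78  58  32  39  67  81 101 128  79  75  89 125 142 176 176
 179 186 186 185 161  89]
204 [ 77  78  80  79  81  81  80  77  73  85 129 100  87 132 182 179 176 176
 178 178 179 184 183  95]
206 [114 113 114 111 113 114 112 119 120 118 117 112 111 108 111 124 166 178
 166 166 167 170 161  83]
208 [124 123 115 114 117 109  50  13  13   9  29  78 113 111 108 104 104 109
 104 104 107 108 105  85]
210 [113 114 114 115 116 112  63  13  10  10  39  89 113 113 107 106 107 105
 108 117 125 126 127 115]
```

arm_command([
  [0, 0.0005, 0, 0, 0, 0, 0.0],
  [0, 0.001, 0, 0, 0, 0, 0.0],
  [0, 0.001, 0, 0, 0, 0, 0.0],
  [0, 0.001, 0, 0, 0, 0, 0.0],
  [0, 0.001, 0, 0, 0, 0, 0.0],
])

```text
time_s: 19.25
eef_pos: [0.5616, 0.0198, 0.0997]
eef_rot: [-0.003, 0.722, 0.692, -0.002]
wrist_force: [-4.1, 6.3, 0.0]
opening: 0.028
```

```bash
python3 chk.py
```

```text
t 19.25 pos [0.5616 0.0198 0.0997] toolY -2.46 tilt 0.45 F [-4.1  6.3  0. ] T [ 0.85  0.61 -0.05] op 0.0024 q6 -0.13
need [-0.0005 -0.0018  0.0007] rz 0.04
202 [ 79  78  80  78  59  38  39  61  75  93 129  91  76  94 124 138 176 178
 178 180 186 190 183  96]
204 [ 80  79  79  80  80  81  79  80  71  85 130 103  87 131 183 179 176 175
 177 179 179 184 180  93]
206 [113 114 113 111 114 113 113 120 119 119 120 118 111 108 111 124 165 177
 165 166 167 170 162  88]
208 [124 124 115 115 116 107  48  16   9   9  28  78 113 111 108 104 104 110
 104 104 106 106 106  87]
210 [114 115 113 115 116 112  62  16   4   9  40  89 112 112 109 106 105 105
 107 113 125 125 129 124]
```

The flange is touching the bar: Fx is −4 N and the bar's edge moved only a fraction of a pixel. Next I release, rise, and set up a closing push on the bar.

arm_command([
  [0, -0.001, 0, 0, 0, 0, 0.0],
  [0, -0.001, 0, 0, 0, 0, 0.008],
  [0, -0.001, 0, 0, 0, 0, 0.014],
  [0, -0.001, 0, 0, 0, 0, 0.02],
  [0, -0.001, 0, 0, 0, 0, 0.024],
])

```text
time_s: 19.8
eef_pos: [0.5637, 0.018, 0.1019]
eef_rot: [0.0, 0.722, 0.691, -0.0]
wrist_force: [-0.5, -0.9, -0.3]
opening: 0.279
```

arm_command([
  [0, -0.001, -0.02, 0, 0, 0, 0.024],
  [0, -0.001, -0.04, 0, 0, 0, 0.024],
  [0, -0.001, -0.08, 0, 0, 0, 0.024],
  [-0.01, 0.03, -0.1, 0, 0, 0, 0.0],
  [-0.03, 0.06, -0.1, 0, 0, 0, 0.0],
])

```text
time_s: 20.3
eef_pos: [0.6249, -0.0141, 0.2068]
eef_rot: [0.003, 0.722, 0.692, 0.002]
wrist_force: [1.0, 0.3, 0.1]
opening: 0.001
```

```bash
python3 - <<'E'
from h import *
ux=np.array([np.cos(SY),np.sin(SY)]);uy=np.array([-ux[1],ux[0]])
t=SW+.115*ux+.050*uy; need(t[0],t[1],.079,-2.5)
E
```

```text
t 20.3 pos [ 0.6249 -0.0141  0.2068] toolY -2.41 tilt 0.44 F [1.  0.3 0.1] T [-0.03 -0.04 -0.  ] op 0.0001 q6 -0.17
need [-0.0263 -0.0105  0.1277] rz 0.09
```

arm_command([
  [-0.026, -0.009, 0.03, 0, 0, 0, 0.0],
  [-0.026, -0.009, 0.06, 0, 0, 0, 0.0],
  [-0.026, -0.009, 0.1, 0, 0, 0, 0.0],
  [-0.026, -0.009, 0.127, 0, 0, 0, 0.0],
  [-0.026, -0.009, 0.127, 0, 0, 0, 0.0],
])

```text
time_s: 20.8
eef_pos: [0.6129, -0.0406, 0.0744]
eef_rot: [0.0, 0.723, 0.691, 0.0]
wrist_force: [-0.3, -0.3, 0.7]
opening: 0.003
```

arm_command([
  [0, -0.004, 0, 0, 0, 0, 0.0],
  [0, -0.008, 0, 0, 0, 0, 0.0],
  [0, -0.012, 0, 0, 0, 0, 0.0],
  [0, -0.015, 0, 0, 0, 0, 0.0],
  [0, -0.017, 0, 0, 0, 0, 0.0],
])

```text
time_s: 21.3
eef_pos: [0.6008, -0.0397, 0.0782]
eef_rot: [0.006, 0.723, 0.691, 0.005]
wrist_force: [19.9, 2.9, -1.1]
opening: 0.001
```

arm_command([
  [0, -0.001, 0, 0, 0, 0, 0.0],
  [0, -0.002, 0, 0, 0, 0, 0.0],
  [0, -0.003, 0, 0, 0, 0, 0.0],
  [0, -0.003, 0, 0, 0, 0, 0.0],
  [0, -0.003, 0, 0, 0, 0, 0.0],
])

```text
time_s: 21.8
eef_pos: [0.6002, -0.0396, 0.0798]
eef_rot: [0.008, 0.723, 0.691, 0.007]
wrist_force: [21.6, 4.5, -0.2]
opening: 0.003
```

The bar stopped about 4 mm further out than before, which disagrees with a flush bar. I'll back off and use the last picture on a composite of both views.

arm_command([
  [0, 0.006, 0, 0, 0, 0, 0.0],
  [0, 0.03, -0.02, 0, 0, 0, 0.0],
  [0, 0.07, -0.06, 0, 0, 0, 0.0],
  [0, 0.11, -0.1, 0, 0, 0, 0.0],
  [0, 0.15, -0.13, 0, 0, 0, 0.0],
])

```text
time_s: 22.3
eef_pos: [0.7326, -0.0452, 0.1991]
eef_rot: [0.0, 0.722, 0.691, 0.0]
wrist_force: [1.1, -0.3, -0.3]
opening: -0.003
```

arm_command([
  [0.04, 0.0, -0.03, 0, 0, 0, 0.0],
  [0.08, 0, -0.05, 0, 0, 0, 0.0],
  [0.12, 0, -0.05, 0, 0, 0, 0.0],
  [0.16, 0, -0.05, 0, 0, 0, 0.0],
  [0.2, 0, -0.05, 0, 0, 0, 0.0],
])

```text
time_s: 22.8
eef_pos: [0.7401, 0.156, 0.2471]
eef_rot: [0.0, 0.723, 0.691, -0.0]
wrist_force: [0.6, 0.1, 0.1]
opening: -0.002
```

```bash
python3 - <<'E'
from h import *
st()
p,d=snap('side','s9.png'); q,_=snap('top','t9.png')
a=cv2.resize(p[165:240,240:330],None,fx=6,fy=6,interpolation=cv2.INTER_CUBIC)   # 540x450
b=cv2.resize(q[195:285,282:332],None,fx=5,fy=5,interpolation=cv2.INTER_CUBIC)   # 250x450
cv2.imwrite('pics/comp.png',cv2.cvtColor(np.hstack([a,b]),cv2.COLOR_RGB2BGR))
E
```

```text
t 22.8 pos [0.7401 0.156  0.2471] toolY -2.52 tilt 0.01 F [0.6 0.1 0.1] T [-0.04  0.02 -0.01] op -0.0001 q6 0.1
```

View pics/comp.png

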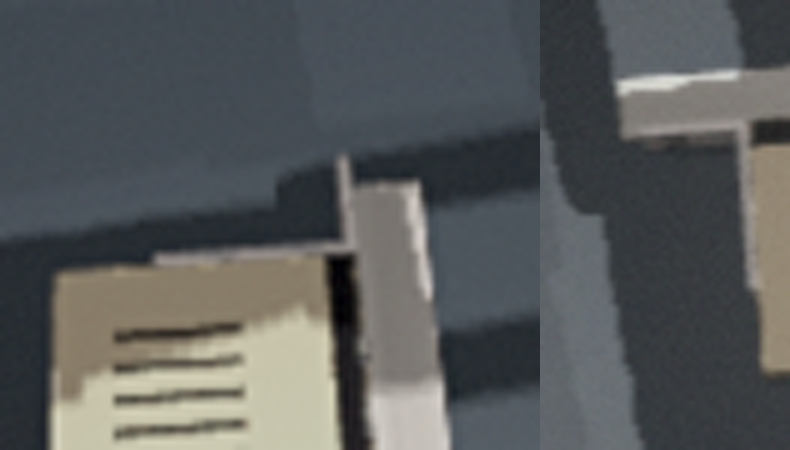

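The composite shows the leaf along the +y side and the flange against the bar. Comparing bar edges numerically with the earlier flush pictures (t4, s3) will show whether the bar moved.

```bash
python3 - <<'E'
from h import *
def edge(prof):  # first crossing from dark to bright at half level, subpixel
    prof=prof.astype(float); g=np.diff(prof); k=int(np.argmax(np.abs(g)))
    lo,hi=np.median(prof[:max(k-1,1)]),np.median(prof[k+2:k+5]); h=(lo+hi)/2
    for i in range(max(k-2,0),k+3):
        if (prof[i]-h)*(prof[i+1]-h)<=0: return i+(h-prof[i])/(prof[i+1]-prof[i])
    return np.nan
ang=lambda v:np.degrees(np.arctan2(v[1],v[0]))
ux=np.array([np.cos(SY),np.sin(SY)]);uy=np.array([-ux[1],ux[0]])
G=lambda f:cv2.cvtColor(cv2.imread('pics/'+f),cv2.COLOR_BGR2GRAY)
def rep(name,f,pts):
    w=ray(name,pts,.012)[:,:2]; X=(w-SW)@ux;Y=(w-SW)@uy; ok=np.isfinite(X)
    c=np.polyfit(Y[ok],X[ok],1); r=X-np.polyval(c,Y); ok&=abs(r)<.0015; c=np.polyfit(Y[ok],X[ok],1)
    print(name,f,'outer edge X at Y=-.05,0,.05,.12:',np.polyval(c,[-.05,0,.05,.12]).round(4),'slope',c[0].round(4),ok.sum())
for f in('t4.png','t9.png'):
    g=G(f); rep('top',f,[(x,196+edge(g[196:214,x])) for x in range(300,378)])
for f in('s3.png','s9.png'):
    g=G(f); rep('side',f,[(328-edge(g[y,328:296:-1]),y) for y in range(198,262)])
E
```

```text
top t4.png outer edge X at Y=-.05,0,.05,.12: [0.0904 0.0902 0.09   0.0898] slope -0.004 78
  return _methods._mean(a, axis=axis, dtype=dtype,
  ret = ret.dtype.type(ret / rcount)
Traceback (most recent call last):
IndexError: index 18 is out of bounds for axis 0 with size 18
```

```bash
cat > e.py <<'E'
from h import *
import sys,warnings; warnings.simplefilter('ignore')
def edge(prof):  # strongest dark-to-bright step, subpixel by gradient centroid
    g=np.clip(np.diff(prof.astype(float)),0,None); k=int(np.argmax(g[2:-2]))+2; s=g[k-1:k+2]
    return k+.5+(s@[-1,0,1])/s.sum()
ux=np.array([np.cos(SY),np.sin(SY)]);uy=np.array([-ux[1],ux[0]])
G=lambda f:cv2.cvtColor(cv2.imread('pics/'+f),cv2.COLOR_BGR2GRAY)
def rep(name,f,pts,z=.012):
    w=ray(name,pts,z)[:,:2]; X=(w-SW)@ux;Y=(w-SW)@uy; ok=np.ones(len(X),bool)
    for _ in range(4):
        c=np.polyfit(Y[ok],X[ok],1); r=abs(X-np.polyval(c,Y)); ok=r<max(.001,2*np.median(r))
    print(name,f,'outer edge X at Y=-.05,0,.05,.12:',np.polyval(c,[-.05,0,.05,.12]).round(4),'slope',c[0].round(4),ok.sum(),len(ok))
def run(tops,sides):
    for f in tops:
        g=G(f); rep('top',f,[(x,196+edge(g[196:214,x])) for x in range(302,376)])
    for f in sides:
        g=G(f); rep('side',f,[(330-edge(g[y,330:296:-1]),y) for y in range(198,262)])
E
python3 -c "
from e import *
run(['t4.png','t9.png'],['s3.png','s9.png'])"
```

```text
top t4.png outer edge X at Y=-.05,0,.05,.12: [0.0904 0.0903 0.0901 0.0899] slope -0.0032 74 74
top t9.png outer edge X at Y=-.05,0,.05,.12: [0.0909 0.0906 0.0903 0.0899] slope -0.0055 74 74
side s3.png outer edge X at Y=-.05,0,.05,.12: [0.0925 0.0924 0.0922 0.0919] slope -0.0035 62 64
side s9.png outer edge X at Y=-.05,0,.05,.12: [0.093  0.0927 0.0924 0.092 ] slope -0.0061 64 64
```

```bash
python3 - <<'E'
from e import *
ct=lambda L:(np.array(L)-[540,0])/5-.4+np.array([282,195])
cs=lambda L:np.array(L)/6-.4+np.array([240,165])
for n,P in(('top',ct([(752,122),(622,132),(760,290)])),('side',cs([(355,249),(347,155),(155,264)]))):
    w=ray(n,P,.044)[:,:2]-SW; print(n,'front corner, flange end, leaf inner end (switch frame):',np.c_[w@ux,w@uy].round(4).tolist())
g=G('t9.png')   # flange front edge not separable; leaf outer edge: dark->bright going -y (right) along rows
pts=[(424-424+424-0,0)]
L=[(424-0,0)]
pts=[(426-102+edge(g[y,324:440].astype(float)[:14]) ,y) for y in range(224,250)]
w=ray('top',pts,.044)[:,:2]-SW; X,Y=w@ux,w@uy; print('leaf outer edge Y',Y[::5].round(4),'slope',np.polyfit(X,Y,1)[0].round(4))
E
```

```text
top front corner, flange end, leaf inner end (switch frame): [[0.0585, 0.0778], [0.0576, 0.1397], [-0.0214, 0.079]]
side front corner, flange end, leaf inner end (switch frame): [[0.0611, 0.082], [0.0609, 0.1324], [-0.0188, 0.0811]]
leaf outer edge Y [0.0529 0.0583 0.0545 0.0678 0.0662 0.0576] slope -0.2675
```

The last line there came from a wrong pixel offset in my code, so I'm redoing it properly.

```bash
python3 - <<'E'
from e import *
g=G('t9.png'); g0=G('t4.png')
def side(g,rows,lab):
    w=ray('top',[(314+edge(g[y,314:329]),y) for y in rows],.044)[:,:2]-SW; X,Y=w@ux,w@uy
    c=np.polyfit(X,Y,1); print(lab,'Y',np.polyval(c,[.05,.0,-.03]).round(4),'slope',c[0].round(4),'rms',np.std(Y-np.polyval(c,X)).round(4))
side(g,range(224,250),'leaf outer (expect 4 mm beyond switch)')
side(g0,range(226,266),'switch side, before')
# side camera: top edge of leaf (background dark -> bright), going down each column
s=G('s9.png'); 
w=ray('side',[(x,200+edge(s[200:214,x])) for x in range(268,294)],.044)[:,:2]-SW; c=np.polyfit(w@ux,w@uy,1)
print('side: leaf outer Y',np.polyval(c,[.05,0]).round(4),'slope',c[0].round(4))
s0=G('s3.png')
w=ray('side',[(x,200+edge(s0[200:216,x])) for x in range(252,292)],.044)[:,:2]-SW; c=np.polyfit(w@ux,w@uy,1)
print('side: switch edge before Y',np.polyval(c,[.05,0]).round(4),'slope',c[0].round(4))
E
```

```text
leaf outer (expect 4 mm beyond switch) Y [0.0854 0.085  0.0847] slope 0.0093 rms 0.0003
switch side, before Y [0.0801 0.0801 0.0802] slope -0.0013 rms 0.0007
side: leaf outer Y [0.0867 0.0861] slope 0.0128
side: switch edge before Y [0.0822 0.0815] slope 0.0145
```

The leaf's outer face is 4.5 to 5.3 mm off the switch side, where a perfect fit is 4 mm. Its yaw error is at most about 0.011 rad. Both are within tolerance, so I'm handing in.

```bash
python3 -c "
from h import *
st(); print(ctrl.hand_in())"
```

```text
t 22.9 pos [0.7393 0.1606 0.2467] toolY -2.18 tilt 0.11 F [-1.  -0.5  0. ] T [-0.01  0.   -0.04] op 0.0001 q6 0.09
the job is handed in; nothing more can be done
None
```

I handed the job in at about 23 s, with the straightedge flush on the port face, the ear standing in the corner and the gripper well clear. By my last checks everything was within tolerance, but the hand-in gives no verdict.

**What I did:** I gripped the straightedge near its +y end, slid it along the bench to the port face and pressed it home from outside. Then I gripped the ear by its flange, slid it against the +y side and forward to the bar, let go, and pressed the bar home once more. The drive, jar and screwdriver were never approached.

**Last checks, in the switch frame:**

| Check | Measured | Allowed |
|---|---|---|
| Straightedge shift since first pressed flush | 0.5 mm or less, about 0.0025 rad | 2.5 mm, 0.02 rad |
| Straightedge middle along the face (y), measured before the ear went in | 42 mm | 10 to 80 mm |
| Ear corner, mean of two views | (59.8, 79.9) mm; ideal is (60, 80) | x −3 to +2.5 mm, y −2 to +3 mm |
| Ear leaf off the switch side | 0.5 to 1.3 mm | within the y range above |
| Ear yaw against the switch | 0.011 rad or less | 0.035 rad |

**What disagreed:**
- **Last push:** the fingers stopped about 4 mm further out than in the first push. The pictures showed the bar in place, so I put it down to the tool tilting, but did not confirm that.
- **Cameras:** the two views differ by about 2 to 4 mm in absolute position, so I relied mostly on differences between pictures.
- **Sticking:** the ear stuck once from being pressed down on the bench (25 N), and moved freely once I eased the tool up.

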